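# Clear the station and slide in the mirror mount

### The job

The hex driver is lying on the taped outline where the mirror mount has to stand. Lay the driver flat on the floor of the open drawer (do not drop it in), then slide the mirror mount along the table top, without lifting or tipping it, until its base is centred inside the outline that the driver was lying on, its long side along the outline's long side (either way round). Leave everything else on the table where it is, and let go of everything at the end.

Things in the scene. Friction and masses are not known exactly. Their poses are not given: they have to be found in the camera images.
- mount: Mirror mount, 0.4 to 0.8 kg: dark steel base plate 100 (x) x 70 (y) x 14 mm thick; on its middle an aluminium upright plate 64 (x) x 16 (y) mm, from 14 to 84 mm high, with a round mirror on its -y face and two small brass screws on its +x edge (to x = 40 mm). Grip the upright plate across its 16 mm. Origin: centre of the underside; z up.
- driver: Hex driver lying flat: black plastic handle 90 (x) x 26 (y) x 24 (z) mm, thin steel shaft 60 mm long and 7 mm thick sticking out at +x; 150 mm overall, 0.11 kg. Origin: centre of the handle's underside (handle x -45 to 45 mm, shaft to 105 mm).
- driver_butt (a point): Rear end of the driver's handle, on its axis, 12 mm above its underside.
- driver_tip (a point): Tip of the driver's shaft, on its axis, 12 mm above the handle's underside.
- mark_work: Tape outline on the table (flat, no thickness to speak of), rectangle 114 (x) x 84 (y) mm inside, tape 8 mm wide; origin at its centre on the table, x along its long side. Looks the same either way round. The one on which the driver lies at the start; the mount belongs here.
- mark_park: Tape outline on the table (flat, no thickness to speak of), rectangle 114 (x) x 84 (y) mm inside, tape 8 mm wide; origin at its centre on the table, x along its long side. Looks the same either way round. The one on which the mount stands at the start.
- mark_spare: Tape outline on the table (flat, no thickness to speak of), rectangle 114 (x) x 84 (y) mm inside, tape 8 mm wide; origin at its centre on the table, x along its long side. Looks the same either way round. The third, empty one; not used.
- cabinet_drawer0 (a joint): How far the drawer of the low white cabinet is open, m: 0 shut, it starts between 0.125 and 0.155; it slides freely (about 1 N).
- drawer_floor (a point): Centre of the drawer's whole inner floor (22 mm above the table); moves with the drawer; x points into the cabinet, y to its left, z up. Inside 195 (x) x 198 (y) mm, walls 46 mm high, front panel top 56 mm above the floor. The white cabinet (240 x 240 x 90 mm high) covers the floor beyond x = joint value - 0.1035 m, so it is open from x = -0.0975 m to there.
- bracket: Bystander: white plastic L-bracket with two round eyes, base 60 x 90 mm, 76 mm tall. Origin: centre of the underside.
- jar: Bystander: amber glass jar with black cap, 56 mm diameter, 85 mm tall. Origin: centre of the underside.
- wrench: Bystander: steel wrench lying flat, 160 mm long along its x. Origin: centre of the underside.
- camera_head: Bystander: black camera cube 60 x 50 x 50 mm with a 30 mm lens barrel on its -x face. Origin: centre of the underside.
There are look-alikes about, which are no part of the job. What is shaped like the driver but green or pink is not meant.

How it is judged (in metres and radians):
On the way, in this order (a step that is already met when the one before it is completed fails the run):
1. the driver lies in the drawer, let go (x of driver_tip in the frame of drawer_floor between -0.1 and 0.1 m and y of driver_tip in the frame of drawer_floor between -0.1 and 0.1 m and z of driver_tip in the frame of drawer_floor between 0 and 0.03 m and x of driver_butt in the frame of drawer_floor between -0.1 and 0.1 m and y of driver_butt in the frame of drawer_floor between -0.1 and 0.1 m and z of driver_butt in the frame of drawer_floor between 0 and 0.03 m and contact force between the fingers and driver below 0.1 N and linear speed of driver below 0.03 m/s), for 0.2 s.
2. the mount stands inside the outline the driver was on (horizontal distance between mount and mark_work below 0.01 m and angle between the x axis of mount and the x axis of mark_work, either way round below 0.15 rad), for 0.2 s.
At the end, for the whole second after the job is handed in: The driver lies at rest in the drawer, both ends between the walls and less than 30 mm above its floor; the mount stands at rest and upright on the table, its centre within 10 mm of the centre of the outline the driver was on and its long side within 0.15 rad of the outline's, either way round (all of step 2 and x of driver_tip in the frame of drawer_floor between -0.1 and 0.1 m and y of driver_tip in the frame of drawer_floor between -0.1 and 0.1 m and z of driver_tip in the frame of drawer_floor between 0 and 0.03 m and x of driver_butt in the frame of drawer_floor between -0.1 and 0.1 m and y of driver_butt in the frame of drawer_floor between -0.1 and 0.1 m and z of driver_butt in the frame of drawer_floor between 0 and 0.03 m and linear speed of each of mount, driver below 0.02 m/s and height (world z) of mount below 0.004 m and angle between mount's own z axis and vertical below 0.05 rad); the robot touches nothing.
It fails at once if the mount is lifted more than 6 mm off the table (height (world z) of mount above 0.006 m).
It fails at once if the mount is tipped by more than 0.15 rad (angle between mount's own z axis and vertical above 0.15 rad).
It fails at once if the driver is dropped (falls free faster than 0.9 m/s, a fall of about 40 mm) (contact force between the fingers and driver below 0.05 N and linear speed of driver above 0.9 m/s).
It fails at once if a bystander (bracket, jar, wrench, camera head) is moved more than 25 mm (distance of any of bracket, jar, wrench, camera_head from where it was at the start of the episode above 0.025 m).
It also fails if it takes over 61 s, if anything falls off the work surface, if the arm or the gripper's body presses on something with over 40 N, if the wrist force passes 120 N, or if a joint passes its speed limit or range.

### The arm

A 6-joint arm with a two-finger parallel gripper is mounted at the origin on the work surface. World frame = base frame: x ahead of the robot, y to its left, z up, the work surface at z = 0. Lengths are in mm, angles in degrees, forces in N, time in s.
With the tool pointing down it reaches from about 300 to 850 mm from the base axis. Payload 4.2 kg.
Tool frame: the origin (TCP) lies midway between the tips of the shut fingers; the grasp point (between the pads) lies 19 mm behind it; z points along the fingers, y is the line along which they close (so a half turn about z gives the same grasp; the last joint's range is limited). The gripper opens to 91 mm and grips with 3 to 60 N. Pads are 32 mm wide; open, the fingers measure 118 mm over their backs; the gripper's body (76 mm by 178 mm) begins 60 mm behind the grasp point.
Start: joints at [-71.333, 18.312, 89.639, -0, 72.044, -1.146], TCP at [194.9, -540.978, 213.976] pointing down, gripper open.
Joint ranges: [-177.97, 177.97], [-48.28, 115.42], [12.27, 149.76], [-77.06, 257.06], [2.81, 150.46], [-146.56, 146.56]. Speed limits (degrees/s): [147.25, 147.25, 180, 180, 180, 180].

### API

Orientations are given as [roll, pitch, yaw] about the fixed x, y, z axes, in that order (R = Rz(yaw) Ry(pitch) Rx(roll)).
In Python, from workcell import env gives the robot as it stands.
- The arm moves only by the tool send_rows, never from a script. Its argument "steps" is a list that holds one entry, the list of rows, each a list of 5 numbers: the shift along the tool's x, y, z scaled (see below), then the turn about the tool's z scaled (see below), then the opening, from 0 (shut) to 1 (fully open). In form: [[[dx, dy, dz, yaw, fingers], ...]]. A call has 1 to 5 rows; each row shifts and turns the commanded pose from where the row before left it, along the tool's axes as they then stand; what a row does not reach is not made up. The controller multiplies each number of a shift by 0.04 m and each number of a turn by 0.12 rad. A row lasts 1/12 s, in which the tool goes at most 41.7 mm and 7.16 degrees, less where a joint would pass 70% of its speed; a pose out of reach is approached as far as the arm can. A call with a number of a shift or a turn outside -1 to 1 is refused whole. A call with a gripper value outside its range is refused whole. The fingers move at their own pace and stop on an object; "squeeze" is the grip in N (left out, the last holds). Time passes only in rows, so rows that do not move let the fingers close. It gives the time, the measured TCP pose, the force, the opening and the grip force at its end, in the units of the state.
- env.state(): the state, without advancing time (a new reading comes with each control period).
- env.grab_frame(name): name is "scene" or "top" or "wrist"; returns a dict with "pixels" (384x512x3 uint8, red, green, blue), "depth" (384x512 float32, mm along the optical axis (not along the pixel's ray), 0 where there is no reading), "intrinsics" (3x3 intrinsics, pixels), "dist" ([k1, k2, p1, p2, k3] as OpenCV has them; the pictures are not rectified), "cam_to_world" (4x4, takes a point from camera to world coordinates). Camera axes: x right, y down, z forward; pixel columns grow to the right and rows downward; lengths in mm; the calibration is good to about 2 mm. A picture is of the moment at which its call begins.
- env.job_done(): hands the job in; it is judged then, once.
The state is a dict: "time_s": time; "qpos": joint angles; "qvel": joint speeds; "effort": joint torques, N m; "ee_pos": TCP position; "ee_rot": TCP orientation; "force": force on the tool from outside, world axes, zero at the start; "torque": the same for the moment, N m; "gripper_width": finger opening in mm; "gripper_force": force on a finger pad.
Only numpy, scipy, OpenCV 4.12 (cv2) and the standard library are available. Lean on these libraries where they do the work, as an engineer would, in place of code of your own. Each camera call takes 0.05 s, during which the arm holds its last target. There are 200 camera calls.

## Working session

There is one attempt and no reset: what is moved stays moved. The work goes in short steps, Python scripts to look and compute and a tool call to move; the robot and the scene stay as the last step left them, time stands still between calls to the robot, and variables do not carry over. Pictures are saved under pics/ and viewed, at most 10 in all, crops included, and the job is handed in when it is done.

Besides the shell and the picture viewer there is one more tool, called after "Emit:" by a JSON object that holds its "op" and its "data", one argument or row to a line. send_rows: Moves the arm, as the interface text tells. Shifts and turns lie within -1 to 1; 1 stands for 0.04 m of shift or 0.12 rad of turn. Its arguments: {"type":"object","properties":{"steps":{"type":"array"},"squeeze":{"type":"number"}},"required":["steps"]}

```bash
mkdir -p pics; cat > h.py <<'E'
import numpy as np, cv2
from workcell import env
def grab(n):
    f=env.grab_frame(n); 
    for k in ("depth","intrinsics","cam_to_world"): f[k]=np.array(f[k])
    f["dist"]=np.array(f["dist"],float); f["pixels"]=np.array(f["pixels"]); return f
def ray(f,uv):
    p=cv2.undistortPoints(np.array(uv,float).reshape(-1,1,2),f["intrinsics"],f["dist"]).reshape(-1,2)
    d=np.c_[p,np.ones(len(p))]@f["cam_to_world"][:3,:3].T
    return f["cam_to_world"][:3,3],d
def plane(f,uv,z):
    o,d=ray(f,uv); return o+d*((z-o[2])/d[:,2])[:,None]
def cloud(f):  # HxWx3 world points, nan where none
    h,w=f["depth"].shape; v,u=np.mgrid[:h,:w]
    o,d=ray(f,np.c_[u.ravel(),v.ravel()]); Z=f["depth"].ravel().astype(float); Z[Z==0]=np.nan
    return (o+d*Z[:,None]).reshape(h,w,3)
def tri(f1,uv1,f2,uv2):
    o1,d1=ray(f1,uv1);o2,d2=ray(f2,uv2);out=[]
    for a,b in zip(d1,d2):
        s=np.linalg.lstsq(np.c_[a,-b],o2-o1,rcond=None)[0]; p,q=o1+a*s[0],o2+b*s[1]; out.append(np.r_[(p+q)/2,np.linalg.norm(p-q)])
    return np.array(out)
def save(f,n): cv2.imwrite("pics/"+n,cv2.cvtColor(f["pixels"],cv2.COLOR_RGB2BGR))
E
python3 - <<'E'
from h import *
import pickle
np.set_printoptions(precision=1,suppress=True)
F={n:grab(n) for n in("top","scene","wrist")}
pickle.dump(F,open("F0.pkl","wb"))
cv2.imwrite("pics/a.png",cv2.cvtColor(np.hstack([F["top"]["pixels"],F["scene"]["pixels"]]),cv2.COLOR_RGB2BGR)[:, :]) if 0 else [save(F[n],n+"0.png") for n in F]
for n in F: print(n,F[n]["cam_to_world"],F[n]["intrinsics"][0,0])
print(env.state())
E
```

```text
top [[  -0.    -1.     0.1  405.1]
 [  -1.     0.    -0.   -18.7]
 [   0.    -0.1   -1.  1505.3]
 [   0.     0.     0.     1. ]] 488.93547380290846
scene [[   0.5    0.5   -0.7 1404.3]
 [   0.9   -0.3    0.4 -510.6]
 [  -0.    -0.8   -0.6  797. ]
 [   0.     0.     0.     1. ]] 402.58440152386936
wrist [[   0.3   -0.9   -0.3  270.1]
 [  -0.9   -0.3   -0.1 -514.1]
 [  -0.     0.3   -1.   384.9]
 [   0.     0.     0.     1. ]] 286.46859173976515
{'time_s': 0.15, 'qpos': array([-71.3,  18.3,  89.7,   0. ,  72. ,  -1.1]), 'qvel': array([ 0.1, -0.1, -0.1, -0. , -0.1, -0. ]), 'effort': array([  0. , -41.3, -23.2,   0.1,   0. ,  -0. ]), 'ee_pos': array([ 194.8, -540.6,  213.3]), 'ee_rot': array([-179.9,   -0. ,   19.8]), 'force': array([ 0.3, -1.1,  0.1]), 'torque': array([-0., -0., -0.]), 'gripper_force': 0.0, 'gripper_width': 91.135066984107}
```

View pics/top0.png

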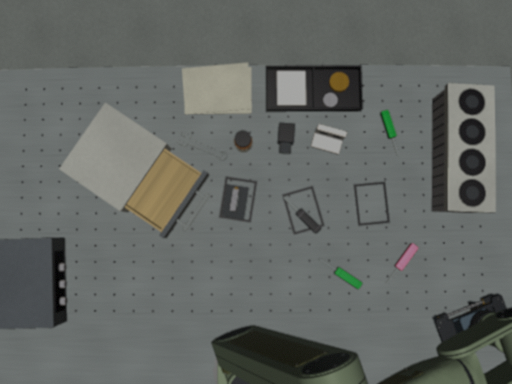

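View pics/scene0.png

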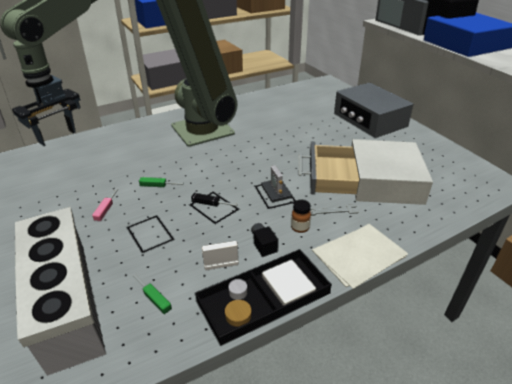

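The top view shows the driver (handle about 308,220) on its outline (about 303,210), the mount (238,202) on its own outline, and the open drawer (165,190) with its front at about (187,205). In the scene view the driver's handle is at (205,199) and the mount at (277,185).

```bash
python3 - <<'E'
from h import *
import pickle
np.set_printoptions(precision=1,suppress=True)
F=pickle.load(open("F0.pkl","rb")); t=F["top"]
C=cloud(t)
print("table z", np.nanmedian(C[230:260,130:320,2]))
Cz=C[...,2]; 
g=cv2.cvtColor(t["pixels"],cv2.COLOR_RGB2GRAY)
hsv=cv2.cvtColor(t["pixels"],cv2.COLOR_RGB2HSV)
# wood drawer floor
m=((hsv[...,0]>8)&(hsv[...,0]<30)&(hsv[...,1]>60)).astype(np.uint8); m[:, :110]=0;m[:,215:]=0;m[:140]=0;m[250:]=0
print("wood area",m.sum(),"z",np.nanpercentile(Cz[m>0],[5,25,50,75,95]))
r=cv2.minAreaRect(np.argwhere(m)[:,::-1].astype(np.float32)); print(r,plane(t,cv2.boxPoints(r),22))
# cabinet top
w=((Cz>80)&(Cz<100)).astype(np.uint8); w[:,220:]=0
w=cv2.morphologyEx(w,cv2.MORPH_OPEN,np.ones((5,5)))
n,l,s,c=cv2.connectedComponentsWithStats(w); 
for i in range(1,n):
    if s[i,4]>300:
        r=cv2.minAreaRect(np.argwhere(l==i)[:,::-1].astype(np.float32)); print("z90",s[i],np.nanmedian(Cz[l==i]),plane(t,cv2.boxPoints(r),90),r[2])
# dark
k=(g<62).astype(np.uint8); 
n,l,s,c=cv2.connectedComponentsWithStats(k[:,:],connectivity=8)
for i in range(1,n):
    if s[i,4]>20 and 210<c[i][0]<400 and 110<c[i][1]<260:
        r=cv2.minAreaRect(np.argwhere(l==i)[:,::-1].astype(np.float32)); print("dark",s[i],c[i],np.nanpercentile(Cz[l==i],[10,50,90]),r)
crop=t["pixels"][120:270,100:400]; cv2.imwrite("pics/crop.png",cv2.cvtColor(cv2.resize(crop,(800,400),interpolation=cv2.INTER_CUBIC),cv2.COLOR_RGB2BGR))
E
```

```text
table z 0.11780758640281874
wood area 3203 z [16.8 20.1 22.6 25.5 68.3]
((162.35147094726562, 189.8978729248047), (45.16779708862305, 72.6701889038086), 34.508522033691406) [[495.8 388.2  22. ]
 [679.9 263.4  22. ]
 [599.6 148.1  22. ]
 [417.4 272.9  22. ]]
z90 [  61  105  104  104 6055] 90.02562646948286 [[604.9 567.1  90. ]
 [808.5 433.7  90. ]
 [677.8 243.1  90. ]
 [478.4 376.2  90. ]] 34.07719421386719
dark [381 113   9  25  37] [384.7 125.6] [ 6.1 12.9 19.8] ((384.5046691894531, 125.15760803222656), (25.295846939086914, 1.3860738277435303), 72.34988403320312)
dark [278 123  16  30 404] [285.4 136.8] [41.1 48.7 53.7] ((285.5, 137.5), (29.0, 15.0), 90.0)
dark [235 131  16  18 226] [242.6 139.6] [76.8 84.9 88.6] ((242.5, 139.5), (17.0, 15.0), 90.0)
dark [221 184  27  36 518] [233.5 203.2] [ 6.7 13.2 18.4] ((234.0312042236328, 201.80499267578125), (23.14560890197754, 32.625038146972656), 9.090276718139648)
dark [296 209   7   7  25] [299.  211.9] [19.9 24.6 28.2] ((299.0000305175781, 212.00003051757812), (2.8284268379211426, 7.071067810058594), 45.0)
dark [300 212  21  21 184] [309.9 222.6] [19.3 23.9 28.3] ((309.5689697265625, 222.6724090576172), (22.671419143676758, 8.885866165161133), 41.6335334777832)
```

View pics/crop.png

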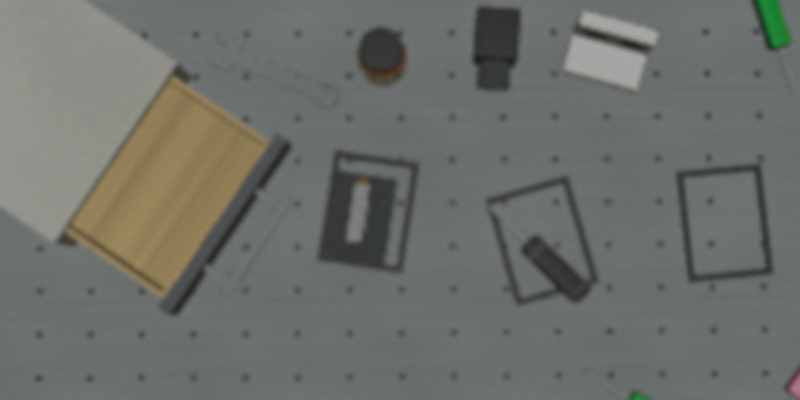

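The enlarged crop shows the driver's handle from (527,240) to (585,295) with its shaft to (492,203). The work outline's corners are about (488,200), (567,178), (596,283) and (520,302). The drawer's open wood floor lies between the cabinet edge and the dark front panel. I'll move the wrist camera over the driver.

Emit:
{"op": "send_rows", "data": {
  "steps": [
    [[0.71,-0.485,0,0,1],[0.71,-0.485,0,0,1],[0.71,-0.485,0,0,1],[0.71,-0.485,0,0,1],[0.71,-0.485,0,0,1]]
  ]
}}

```text
time_s: 0.57
ee_pos: [296.1, -400.1, 213.7]
ee_rot: [-180.0, 0.0, 19.8]
force: [1.1, -1.3, -0.0]
gripper_width: 91.1
gripper_force: 0.0
```

Emit:
{"op": "send_rows", "data": {
  "steps": [
    [[0.71,-0.485,0,0,1],[0.71,-0.485,0,0,1],[0.71,-0.485,0,0,1],[0.71,-0.485,0,0,1],[0.71,-0.485,0,0,1]]
  ]
}}

```text
time_s: 0.98
ee_pos: [396.9, -260.6, 213.9]
ee_rot: [-180.0, 0.0, 19.8]
force: [1.2, -0.3, -0.1]
gripper_width: 91.3
gripper_force: 0.0
```

Emit:
{"op": "send_rows", "data": {
  "steps": [
    [[0.71,-0.485,0,-0.95,1],[0.71,-0.485,0,-0.95,1],[0,0,0,-0.95,1],[0,0,0,-0.95,1],[0,0,0,0,1]]
  ]
}}

```text
time_s: 1.4
ee_pos: [433.5, -203.5, 213.7]
ee_rot: [-180.0, 0.0, 46.1]
force: [0.5, 1.6, -1.3]
gripper_width: 91.0
gripper_force: 0.0
```

```bash
python3 - <<'E'
from h import *
import pickle
f=grab("wrist"); save(f,"w1.png"); pickle.dump(f,open("w1.pkl","wb")); s=env.state(); print(s["time_s"],s["ee_pos"],s["ee_rot"])
E
```

```text
1.45 [ 433.27611406 -203.91568854  213.72116952] [-1.79972891e+02  1.61002155e-02  4.58528844e+01]
```

View pics/w1.png

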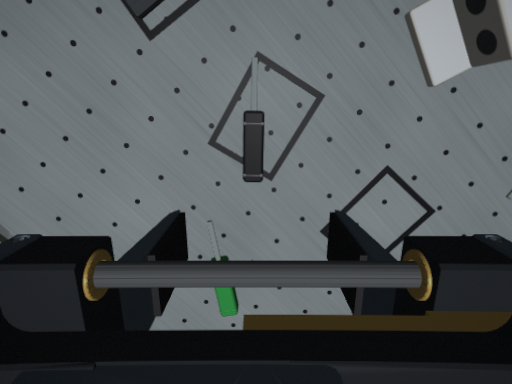

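The wrist view shows the driver upright in the picture (handle from (254,111) to (253,182), shaft tip at about (256,58)). The outline's outer corners are about (257,53), (324,97), (271,179) and (209,143), and the jaws are already parallel to the driver.

```bash
python3 - <<'E'
from h import *
import pickle
np.set_printoptions(precision=1,suppress=True)
f=pickle.load(open("w1.pkl","rb")); t=pickle.load(open("F0.pkl","rb"))["top"]
g=cv2.cvtColor(f["pixels"],cv2.COLOR_RGB2GRAY); C=cloud(f)
roi=np.zeros_like(g); roi[40:195,195:335]=1
print("table", np.nanmedian(C[80:100,150:200].reshape(-1,3),0))
h=((C[...,2]>14)&(C[...,2]<35)&(roi>0)).astype(np.uint8); h=cv2.morphologyEx(h,cv2.MORPH_OPEN,np.ones((7,7)))
uv=np.argwhere(h)[:,::-1].astype(np.float32); r=cv2.minAreaRect(uv); print("handle",r,np.nanpercentile(C[h>0][:,2],[10,50,90]))
P=plane(f,uv,24)[:,:2].astype(np.float32); print("rect24",cv2.minAreaRect(P))
print("tri", tri(f,[r[0]],t,[[308.8,220.8]]))
# outline: dark thin pixels at table, away from handle
hd=cv2.dilate(h,np.ones((13,13)))
k=(cv2.blackhat(g,cv2.MORPH_CLOSE,np.ones((15,15)))if 0 else ((g.astype(int)<cv2.medianBlur(g,31).astype(int)-25)*1)).astype(np.uint8)*roi
n,l,s,c=cv2.connectedComponentsWithStats(k,connectivity=8); i=1+np.argmax(s[1:,4]); 
m=((l==i)).astype(np.uint8); print(s[i])
uvm=np.argwhere((m>0)&(hd==0))[:,::-1].astype(np.float32)
Q=plane(f,uvm,0)[:,:2].astype(np.float32); R=cv2.minAreaRect(Q); print("mark",R,cv2.boxPoints(R).tolist())
print("hand corners mark",plane(f,[[257,53],[324,97],[271,179],[209,143]],0))
# sides: fit lines
B=cv2.boxPoints(R); cen=B.mean(0)
for a in range(4):
    p,q=B[a],B[(a+1)%4]; L=np.linalg.norm(q-p); d=(q-p)/L; nn=np.array([-d[1],d[0]]); e=(Q-p)@nn; s_=(Q-p)@d
    sel=(abs(e)<11)&(s_>15)&(s_<L-15); v=cv2.fitLine(Q[sel],cv2.DIST_HUBER,0,.1,.1).ravel(); print(L,sel.sum(),v,np.degrees(np.arctan2(v[1],v[0])), 'off centre',abs((v[2:]-cen)@[-v[1],v[0]]))
E
```

```text
table [431.  -57.9   0.9]
handle ((253.5, 145.5), (71.0, 21.0), 90.0) [23.2 24.5 25.6]
rect24 ((454.8333435058594, -176.24008178710938), (88.61038970947266, 25.890310287475586), 45.28097915649414)
tri [[ 452.2 -180.   -13.8    3.6]]
[ 243   51   82  132 1379]
mark ((487.47412109375, -163.18292236328125), (130.51527404785156, 100.55335998535156), 15.405502319335938) [[411.20526123046875, -132.0482940673828], [437.9171142578125, -228.98875427246094], [563.7429809570312, -194.3175506591797], [537.0311279296875, -97.37709045410156]]
hand corners mark [[ 535.1  -99.6    0. ]
 [ 561.2 -195.4    0. ]
 [ 439.3 -226.9    0. ]
 [ 413.5 -133.7    0. ]]Traceback (most recent call last):
  File "<stdin>", line 24, in <module>
cv2.error: OpenCV(4.12.0) /io/opencv/modules/imgproc/src/linefit.cpp:50: error: (-215:Assertion failed) count > 0 in function 'fitLine2D_wods'
```

Emit:
{"op": "send_rows", "data": {
  "steps": [
    [[0.46,-0.05,0.5,0,1],[0.46,-0.05,0.7,0,0.6],[0,0,0.7,0,0.6],[0,0,0,0,0.6]]
  ]
}}

```text
time_s: 1.78
ee_pos: [452.6, -173.6, 133.4]
ee_rot: [-179.4, 0.2, 45.8]
force: [-2.0, 0.6, 0.2]
gripper_width: 74.2
gripper_force: 0.0
```

```bash
python3 - <<'E'
from h import *
import pickle
np.set_printoptions(precision=1,suppress=True)
a=pickle.load(open("w1.pkl","rb")); f=grab("wrist"); save(f,"w2.png"); s=env.state(); print(s["time_s"],s["ee_pos"],s["ee_rot"])
C=cloud(f); o=s["ee_pos"]
h=((C[...,2]>14)&(C[...,2]<32)&(np.hypot(C[...,0]-455,C[...,1]+176)<70)).astype(np.uint8); h=cv2.morphologyEx(h,cv2.MORPH_OPEN,np.ones((9,9)))
uv=np.argwhere(h)[:,::-1].astype(np.float32); r=cv2.minAreaRect(uv); print(r,np.nanmedian(C[h>0][:,2]))
R=cv2.minAreaRect(plane(f,uv,24)[:,:2].astype(np.float32)); print(R)
print("tri",tri(a,[[253.5,145.5]],f,[r[0]]))
y=np.radians(s["ee_rot"][2]); d=np.array(R[0])-o[:2]; print("d tool",d@[np.cos(y),np.sin(y)],d@[np.sin(y),-np.cos(y)])
E
```

```text
1.8333 [ 454.  -174.5  135.8] [-179.7    0.2   45.8]
((260.0, 188.0), (84.0, 26.0), 90.0) 24.468145161134828
((455.08074951171875, -175.31332397460938), (88.92548370361328, 26.176891326904297), 45.19357681274414)
tri [[ 455.3 -175.7   16.4    0.4]]
d tool 0.21716899658194855 1.3483968155757937
```

Emit:
{"op": "send_rows", "data": {
  "steps": [
    [[0.1,0.03,0.85,0,0.6],[0,0,0.85,0,0.6],[0,0,0.8,0,0.6],[0,0,0.5,0,0.6],[0,0,0.22,0,0.6]]
  ],
  "squeeze": 25
}}

```text
time_s: 2.25
ee_pos: [459.0, -173.6, 8.1]
ee_rot: [-179.9, 0.1, 45.8]
force: [-0.7, 0.0, 0.2]
gripper_width: 54.7
gripper_force: 0.0
```

Emit:
{"op": "send_rows", "data": {
  "steps": [
    [[0,0,0,0,0.6],[0,0,0,0,0],[0,0,0,0,0],[0,0,0,0,0],[0,0,0,0,0]]
  ]
}}

```text
time_s: 2.67
ee_pos: [460.2, -173.2, 10.5]
ee_rot: [179.9, -0.0, 45.9]
force: [-1.1, 2.4, -0.1]
gripper_width: 30.6
gripper_force: 0.8
```

Emit:
{"op": "send_rows", "data": {
  "steps": [
    [[0,0,0,0,0],[0,0,0,0,0],[0,0,0,0,0],[0,0,0,0,0]]
  ]
}}

```text
time_s: 3.0
ee_pos: [459.6, -172.9, 10.1]
ee_rot: [180.0, -0.0, 45.9]
force: [-3.1, 1.2, 7.6]
gripper_width: 25.7
gripper_force: 25.0
```

Emit:
{"op": "send_rows", "data": {
  "steps": [
    [[0,0,-0.4,0,0],[0,0,-0.9,0,0],[0,0,-0.95,0,0],[0,0,-0.95,0,0],[0,0,-0.5,0,0]]
  ]
}}

```text
time_s: 3.42
ee_pos: [461.5, -173.8, 161.6]
ee_rot: [179.6, -0.1, 45.9]
force: [0.6, -0.4, -1.3]
gripper_width: 25.8
gripper_force: 25.0
```

Emit:
{"op": "send_rows", "data": {
  "steps": [
    [[0.5,-0.28,0,0,0],[0.76,-0.43,0,0,0],[0.76,-0.43,0,0,0],[0.76,-0.43,0,0,0],[0.76,-0.43,0,0,0]]
  ]
}}

```text
time_s: 3.83
ee_pos: [500.8, -14.3, 157.4]
ee_rot: [180.0, -0.0, 45.9]
force: [1.4, -0.4, -1.1]
gripper_width: 25.4
gripper_force: 25.0
```

Emit:
{"op": "send_rows", "data": {
  "steps": [
    [[0.76,-0.43,0,0,0],[0.76,-0.43,0,0,0],[0.76,-0.43,0,0,0],[0.4,-0.2,0,0,0],[0,0,0,0,0]]
  ]
}}

```text
time_s: 4.25
ee_pos: [533.5, 106.3, 157.0]
ee_rot: [180.0, -0.1, 46.2]
force: [0.1, -0.8, -1.2]
gripper_width: 25.7
gripper_force: 25.0
```

```bash
python3 - <<'E'
from h import *
import pickle
f=grab("wrist"); save(f,"w3.png"); pickle.dump(f,open("w3.pkl","wb")); s=env.state(); print(s["time_s"],s["ee_pos"],s["ee_rot"],s["gripper_width"])
E
```

```text
4.3 [532.56993527 104.27525767 156.86907269] [1.79981208e+02 1.33061944e-02 4.61287559e+01] 26.09622094883744
```

View pics/w3.png

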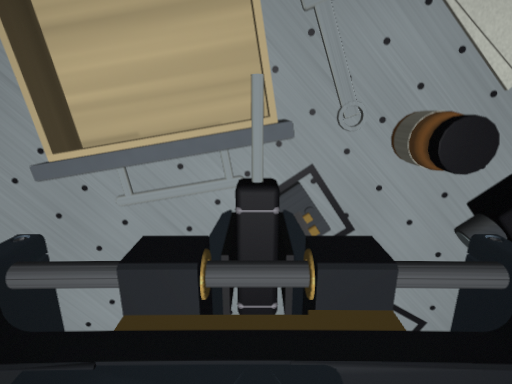

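The picture shows the driver held straight, with its shaft up to (257,75). The drawer is seen with its front panel from (33,170) to (293,130), its right wall from (275,120) to (262,40) and its left inner corner at (50,155). I'll get the drawer's extents from two views plus depth.

```bash
python3 - <<'E'
from h import *
import pickle
np.set_printoptions(precision=1,suppress=True)
f=pickle.load(open("w3.pkl","rb")); t=pickle.load(open("F0.pkl","rb"))["top"]
C=cloud(f); T=cloud(t)
# front panel line (pixels of dark grey bar at z~78)
m=(C[...,2]>70)&(C[...,2]<84); m[:, 300:]=0; m[190:]=0
Q=C[m][:,:2].astype(np.float32); R=cv2.minAreaRect(Q); print("panel",m.sum(),R,np.median(C[m][:,2]))
v=cv2.fitLine(Q,cv2.DIST_HUBER,0,.1,.1).ravel(); a=np.degrees(np.arctan2(v[1],v[0])); print("panel dir",a)
print("panel ends tri", tri(f,[[33,170],[293,130]],t,[[162.5,236.5],[207.5,172]]))
ang=np.radians((a+90)%180); X=np.array([np.cos(ang),np.sin(ang)]); Y=np.array([-X[1],X[0]]); print("drawer x ang",np.degrees(ang))
for n,K in(("w",C),("t",T)):
    q=K.reshape(-1,3); q=q[(abs(q[:,0]-545)<200)&(abs(q[:,1]-260)<200)]
    x=q[:,:2]@X; y=q[:,:2]@Y
    fl=(abs(q[:,2]-22)<5); pf=(abs(q[:,2]-78)<5); cb=(abs(q[:,2]-90)<4); wl=abs(q[:,2]-68)<3
    for nm,s in(("floor",fl),("panel",pf),("cab",cb),("wall",wl)):
        if s.sum()>20: print(n,nm,s.sum(),"z",np.median(q[s,2]),"x",np.percentile(x[s],[1,5,50,95,99]),"y",np.percentile(y[s],[1,5,50,95,99]))
print("X",X,"Y",Y, "tcp",np.array([532.6,104.3])@X,np.array([532.6,104.3])@Y)
E
```

```text
panel 4589 ((536.3148803710938, 242.38406372070312), (127.26361846923828, 233.81607055664062), 55.79935073852539) 78.06010079849892
panel dir -33.980198
panel ends tri [[406.7 260.5  71.5   7.6]
 [599.6 126.4  50.6   3.4]]
drawer x ang 56.0198
w floor 26947 z 22.836183732839174 x [459.6 465.6 525.  576.7 586.4] y [-405.3 -392.6 -299.  -216.  -210. ]
w panel 4399 z 78.09903916709158 x [437.4 438.2 445.  451.6 452.1] y [-423.6 -415.1 -306.  -204.  -194.9]
w wall 3852 z 68.66305301899826 x [452.2 452.8 475.6 550.5 562.6] y [-413.9 -412.9 -274.2 -205.1 -203.8]
t floor 2498 z 21.997550312088833 x [356.1 467.5 528.4 590.5 596.2] y [-404.6 -396.7 -309.2 -217.3 -209.6]
t panel 491 z 77.69134028175336 x [434.1 435.2 444.4 669.3 740.8] y [-421.7 -414.  -310.3 -201.4 -192.7]
t cab 3508 z 90.02473908257025 x [583.3 589.7 660.4 753.3 776.5] y [-423.2 -411.7 -318.6 -204.9 -190.6]
t wall 224 z 68.02140520178455 x [434.  434.5 461.1 570.4 584.6] y [-411.  -410.1 -304.7 -203.4 -197.4]
X [0.6 0.8] Y [-0.8  0.6] tcp 384.16230696439743 -383.3543812334538
```

Emit:
{"op": "send_rows", "data": {
  "steps": [
    [[0.764,-0.452,0,0,0],[0.764,-0.452,0,0,0],[0.764,-0.452,0,0,0],[0.764,-0.452,0,0,0],[0,0,0,-0.9,0]]
  ]
}}

```text
time_s: 4.72
ee_pos: [566.9, 245.3, 156.9]
ee_rot: [-180.0, -0.2, 52.3]
force: [0.8, 0.1, -1.2]
gripper_width: 25.7
gripper_force: 25.0
```

Emit:
{"op": "send_rows", "data": {
  "steps": [
    [[0,0,0,-0.97,0],[0,0,0,-0.97,0],[0,0,0,-0.97,0],[0,0,0,-0.97,0],[0,0,0,-0.97,0]]
  ]
}}

```text
time_s: 5.13
ee_pos: [565.3, 239.2, 157.0]
ee_rot: [-180.0, 0.1, 85.7]
force: [-0.5, -0.6, -1.8]
gripper_width: 25.7
gripper_force: 25.0
```

Emit:
{"op": "send_rows", "data": {
  "steps": [
    [[0,0,0,-0.97,0],[0,0,0,-0.97,0],[0,0,0,-0.97,0],[0,0,0,-0.97,0],[0,0,0,-0.97,0]]
  ]
}}

```text
time_s: 5.55
ee_pos: [565.3, 239.1, 157.0]
ee_rot: [-179.9, 0.0, 119.1]
force: [-0.1, 0.1, -0.4]
gripper_width: 26.2
gripper_force: 25.0
```

Emit:
{"op": "send_rows", "data": {
  "steps": [
    [[0,0,0,-0.97,0],[0,0,0,-0.97,0],[0,0,0,-0.97,0],[0,0,0,-0.97,0],[0,0,0,0,0]]
  ]
}}

```text
time_s: 5.97
ee_pos: [565.3, 239.2, 157.0]
ee_rot: [-179.9, 0.0, 145.5]
force: [-0.9, 0.5, -1.6]
gripper_width: 25.8
gripper_force: 25.0
```

```bash
python3 - <<'E'
from h import *
f=grab("wrist"); save(f,"w4.png"); s=env.state(); print(s["time_s"],s["ee_pos"],s["ee_rot"],s["gripper_width"],s["qpos"])
E
```

```text
6.0167 [565.33029118 239.4312689  157.05142131] [-1.79950189e+02  7.71423441e-03  1.45283696e+02] 26.054888595911706 [ 2.18990691e+01  2.40341615e+01  8.92646057e+01 -3.68450778e-02
  6.67385840e+01 -3.33700613e+01]
```

View pics/w4.png

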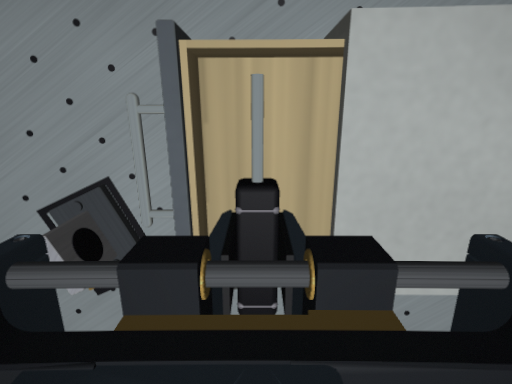

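The driver lies along the drawer, centred between the front panel and the cabinet, with its tip at (257,75) and the far wall at row 48. I'll lower it.

Emit:
{"op": "send_rows", "data": {
  "steps": [
    [[0,0.08,0.5,0,0],[0,0,0.8,0,0],[0,0,0.8,0,0],[0,0,0.5,0,0],[0,0,0.25,0,0]]
  ]
}}

```text
time_s: 6.43
ee_pos: [565.2, 241.9, 39.9]
ee_rot: [-179.7, -0.2, 145.3]
force: [0.0, -0.7, -1.7]
gripper_width: 26.1
gripper_force: 25.0
```

Emit:
{"op": "send_rows", "data": {
  "steps": [
    [[0,0,0.1,0,0],[0,0,0,0,0],[0,0,0,0,0]]
  ]
}}

```text
time_s: 6.68
ee_pos: [568.3, 243.7, 40.4]
ee_rot: [179.9, 0.1, 145.4]
force: [0.6, -0.3, -1.4]
gripper_width: 25.9
gripper_force: 25.0
```

Emit:
{"op": "send_rows", "data": {
  "steps": [
    [[0,0,0.12,0,0],[0,0,0,0,0],[0,0,0,0,0]]
  ]
}}

```text
time_s: 6.93
ee_pos: [567.5, 243.7, 35.0]
ee_rot: [180.0, 0.0, 145.5]
force: [0.6, -0.3, -0.9]
gripper_width: 25.6
gripper_force: 25.0
```

Emit:
{"op": "send_rows", "data": {
  "steps": [
    [[0,0,0.05,0,0],[0,0,0,0,0],[0,0,0,0,0]]
  ]
}}

```text
time_s: 7.18
ee_pos: [567.2, 243.6, 32.4]
ee_rot: [-180.0, 0.0, 145.5]
force: [-0.5, -0.4, -1.9]
gripper_width: 25.9
gripper_force: 25.0
```

Emit:
{"op": "send_rows", "data": {
  "steps": [
    [[0,0,0.05,0,0],[0,0,0,0,0],[0,0,0,0,0]]
  ]
}}

```text
time_s: 7.43
ee_pos: [567.9, 244.4, 32.1]
ee_rot: [179.9, 0.0, 145.5]
force: [-1.5, 0.6, 6.8]
gripper_width: 26.0
gripper_force: 25.0
```

Emit:
{"op": "send_rows", "data": {
  "steps": [
    [[0,0,0.03,0,0],[0,0,0,0,0],[0,0,0,0,0]]
  ]
}}

```text
time_s: 7.68
ee_pos: [568.3, 244.9, 32.1]
ee_rot: [179.8, 0.1, 145.5]
force: [-2.2, 1.9, 11.8]
gripper_width: 25.7
gripper_force: 25.0
```

Contact with the floor (about 12 N). I'll open to about 45 mm, then rise.

Emit:
{"op": "send_rows", "data": {
  "steps": [
    [[0,0,0,0,0.5],[0,0,0,0,0.5],[0,0,0,0,0.5],[0,0,0,0,0.5],[0,0,0,0,0.5]]
  ]
}}

```text
time_s: 8.1
ee_pos: [567.1, 243.4, 28.8]
ee_rot: [-180.0, -0.0, 145.5]
force: [-0.1, 0.5, -0.7]
gripper_width: 45.2
gripper_force: 0.0
```

Emit:
{"op": "send_rows", "data": {
  "steps": [
    [[0,0,-0.3,0,0.5],[0,0,-0.8,0,0.5],[0,0,-0.9,0,0.5],[0,0,-0.9,0,0.5],[0,0,-0.6,0,0.5]]
  ]
}}

```text
time_s: 8.52
ee_pos: [568.3, 243.9, 172.5]
ee_rot: [179.8, 0.1, 145.5]
force: [0.6, 0.7, 0.2]
gripper_width: 45.6
gripper_force: 0.0
```

```bash
python3 - <<'E'
from h import *
np.set_printoptions(precision=1,suppress=True)
f=grab("wrist"); s=env.state(); print(s["time_s"],s["ee_pos"],s["ee_rot"],s["gripper_width"])
C=cloud(f); X=np.array([.5589,.8292]);Y=np.array([-.8292,.5589])
g=cv2.cvtColor(f["pixels"],cv2.COLOR_RGB2GRAY)
x=C[...,:2]@X;y=C[...,:2]@Y
m=(g<70)&(C[...,2]<60)&(x>462)&(x<575)&(y>-400)&(y<-215); q=C[m]
print("handle",m.sum(),np.percentile(q[:,2],[5,50,95]),np.percentile(x[m],[2,98]),np.percentile(y[m],[2,98]))
n=(C[...,2]>74)&(C[...,2]<82)&(x<470)&(y>-420)&(y<-195)
print("panel",np.percentile(x[n],[5,50,95]))
# mount upright: points z 60-90 in mount area
M=(C[...,2]>6)&(C[...,2]<92)&(np.hypot(C[...,0]-500,C[...,1]-35)<80)
print("mount",M.sum(),np.percentile(C[M],[1,50,99],axis=0))
save(f,"w5.png")
E
```

```text
8.5667 [570.5 244.8 177. ] [179.4   0.4 145.5] 45.79999816712888
handle 1752 [44.6 46.6 47.9] [509.4 533.2] [-386.5 -299.9]
panel [331.4 446.  453. ]
mount 4380 [[463.8  22.2   7.4]
 [499.9  57.2  21.7]
 [537.7  87.4  85.5]]
```

The driver lies in the drawer with its handle top at 46.6 mm, within the walls. On to the mount.

Emit:
{"op": "send_rows", "data": {
  "steps": [
    [[-0.225,-0.846,0,0,0.7],[-0.225,-0.846,0,0,0.7],[-0.225,-0.846,0,0,0.7],[-0.225,-0.846,0,0,0.7],[-0.225,-0.846,0,0,0.7]]
  ]
}}

```text
time_s: 8.98
ee_pos: [507.4, 77.3, 168.7]
ee_rot: [-180.0, -0.0, 145.5]
force: [-0.2, -0.0, -0.3]
gripper_width: 63.7
gripper_force: 0.0
```

Emit:
{"op": "send_rows", "data": {
  "steps": [
    [[-0.225,-0.846,0,-0.96,0.7],[0,0,0,-0.96,0.7],[0,0,0,-0.96,0.7],[0,0,0,-0.96,0.7],[0,0,0,0,0.7]]
  ]
}}

```text
time_s: 9.4
ee_pos: [496.5, 45.2, 168.8]
ee_rot: [-180.0, -0.0, 172.0]
force: [-1.2, -0.2, 0.3]
gripper_width: 63.8
gripper_force: 0.0
```

```bash
python3 - <<'E'
from h import *
import pickle
np.set_printoptions(precision=1,suppress=True)
f=grab("wrist"); save(f,"w6.png"); pickle.dump(f,open("w6.pkl","wb")); s=env.state(); print(s["time_s"],s["ee_pos"],s["ee_rot"],s["gripper_width"])
t=pickle.load(open("F0.pkl","rb"))["top"]
for n,K in (("w",cloud(f)),("t",cloud(t))):
    near=np.hypot(K[...,0]-497,K[...,1]-50)<75
    for lo,hi in((74,95),(8,19)):
        m=near&(K[...,2]>lo)&(K[...,2]<hi); m=cv2.morphologyEx(m.astype(np.uint8),cv2.MORPH_OPEN,np.ones((3,3)))>0
        if m.sum()>5: print(n,lo,m.sum(),np.median(K[m][:,2]),cv2.minAreaRect(K[m][:,:2].astype(np.float32)))
E
```

```text
9.45 [496.5  45.5 168.8] [-180.    -0.   171.7] 63.91492573298362
w 74 1116 84.70758012979509 ((513.8715209960938, 46.51246643066406), (16.460620880126953, 64.07357788085938), 81.67805480957031)
w 8 3681 14.82261819805808 ((513.96875, 46.43716812133789), (71.18024444580078, 99.86066436767578), 80.85929870605469)
t 74 115 83.74616581724172 ((511.34130859375, 45.482688903808594), (15.924003601074219, 61.282466888427734), 81.28382873535156)
t 8 341 13.441031286533416 ((511.45196533203125, 46.272483825683594), (68.40475463867188, 99.4781265258789), 81.29737091064453)
```

View pics/w6.png

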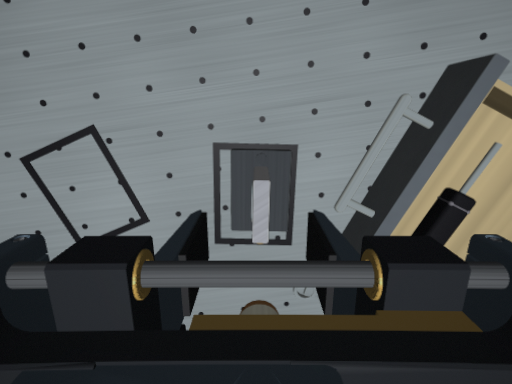

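The mount is clear in view: upright from (261,178) to (261,243), base round (265,190), and the now empty work outline at (22..148,126..245). The wrist and top views agree on the centre to about 2.5 mm.

Emit:
{"op": "send_rows", "data": {
  "steps": [
    [[-0.43,0.085,0,0.04,0.7],[0,0,0.85,0,0.7],[0,0,0.85,0,0.7],[0,0,0.8,0,0.7],[0,0,0.5,0,0.7]]
  ],
  "squeeze": 15
}}

```text
time_s: 9.87
ee_pos: [512.4, 46.7, 46.0]
ee_rot: [-179.9, -0.2, 171.5]
force: [-0.2, 0.5, -1.0]
gripper_width: 63.7
gripper_force: 0.0
```

Emit:
{"op": "send_rows", "data": {
  "steps": [
    [[0,0,0.25,0,0.7],[0,0,0,0,0.7],[0,0,0,0,0.7]]
  ]
}}

```text
time_s: 10.12
ee_pos: [514.7, 46.8, 39.4]
ee_rot: [-180.0, 0.0, 171.6]
force: [0.5, 0.4, 0.7]
gripper_width: 63.9
gripper_force: 0.0
```

Emit:
{"op": "send_rows", "data": {
  "steps": [
    [[0,0,0.3,0,0.7],[0,0,0,0,0.7],[0,0,0,0,0],[0,0,0,0,0],[0,0,0,0,0]]
  ]
}}

```text
time_s: 10.53
ee_pos: [515.0, 46.7, 28.3]
ee_rot: [180.0, 0.1, 171.6]
force: [-0.3, -0.6, 0.3]
gripper_width: 46.6
gripper_force: 0.0
```

Emit:
{"op": "send_rows", "data": {
  "steps": [
    [[0,0,0,0,0],[0,0,0,0,0],[0,0,0,0,0],[0,0,0,0,0],[0,0,0,0,0]]
  ]
}}

```text
time_s: 10.95
ee_pos: [514.3, 46.3, 27.2]
ee_rot: [-180.0, 0.0, 171.6]
force: [0.6, -1.7, 2.7]
gripper_width: 16.0
gripper_force: 15.0
```

Emit:
{"op": "send_rows", "data": {
  "steps": [
    [[0,0,0,0,0],[0,0,0,0,0],[0,0,0,0,0]]
  ]
}}

```text
time_s: 11.2
ee_pos: [514.3, 46.3, 27.2]
ee_rot: [-180.0, 0.0, 171.6]
force: [-0.3, -2.8, 1.4]
gripper_width: 15.6
gripper_force: 15.0
```

Emit:
{"op": "send_rows", "data": {
  "steps": [
    [[0,-0.1,0,0,0],[0,-0.2,0,0,0],[0,-0.25,0,0,0],[0,-0.25,0,0,0],[0,-0.2,0,0,0]]
  ]
}}

```text
time_s: 11.62
ee_pos: [508.6, 6.9, 27.2]
ee_rot: [179.9, 0.0, 171.6]
force: [2.0, 2.0, -1.7]
gripper_width: 16.1
gripper_force: 15.0
```

Emit:
{"op": "send_rows", "data": {
  "steps": [
    [[0,-0.25,0,0,0],[-0.02,-0.3,0,0,0],[-0.02,-0.3,0,0,0],[-0.02,-0.3,0,0,0],[-0.02,-0.3,0,0,0]]
  ]
}}

```text
time_s: 12.03
ee_pos: [503.0, -51.1, 27.2]
ee_rot: [179.9, 0.0, 171.6]
force: [1.3, -0.5, -5.7]
gripper_width: 15.7
gripper_force: 15.0
```

Emit:
{"op": "send_rows", "data": {
  "steps": [
    [[-0.02,-0.3,0,0,0],[0,-0.3,0,0,0],[0,-0.3,0,0,0],[0,-0.3,0,0,0],[0,-0.3,0,0,0]]
  ]
}}

```text
time_s: 12.45
ee_pos: [494.9, -110.4, 27.3]
ee_rot: [179.9, -0.0, 171.6]
force: [2.8, 8.2, -3.0]
gripper_width: 15.7
gripper_force: 15.0
```

Emit:
{"op": "send_rows", "data": {
  "steps": [
    [[0,-0.3,0,0,0],[0,-0.3,0,0,0],[0,-0.25,0,0,0],[0,-0.15,0,0,0],[0,0,0,0,0]]
  ]
}}

```text
time_s: 12.87
ee_pos: [488.8, -151.3, 27.2]
ee_rot: [-179.9, -0.0, 171.6]
force: [-1.0, -1.4, 3.1]
gripper_width: 16.1
gripper_force: 15.0
```

Emit:
{"op": "send_rows", "data": {
  "steps": [
    [[0,0,0,-0.6,0],[0,0,0,-0.7,0],[0,0,0,-0.7,0],[0,0,0,-0.7,0],[0,0,0,-0.7,0]]
  ]
}}

```text
time_s: 13.28
ee_pos: [489.2, -150.0, 27.2]
ee_rot: [-180.0, -0.0, -164.8]
force: [1.0, 0.8, 2.3]
gripper_width: 16.3
gripper_force: 15.0
```

```bash
python3 - <<'E'
from h import *
np.set_printoptions(precision=1,suppress=True)
s=env.state(); print(s["time_s"],s["ee_pos"],s["ee_rot"],s["gripper_width"],s["qpos"])
f=grab("wrist"); t=grab("top"); save(f,"w7.png")
for n,K in (("w",cloud(f)),("t",cloud(t))):
    near=np.hypot(K[...,0]-487,K[...,1]+163)<70
    for lo,hi in((8,19),):
        m=near&(K[...,2]>lo)&(K[...,2]<hi); m=cv2.morphologyEx(m.astype(np.uint8),cv2.MORPH_OPEN,np.ones((3,3)))>0
        if m.sum()>5: print(n,lo,m.sum(),np.median(K[m][:,2]),cv2.minAreaRect(K[m][:,:2].astype(np.float32)))
E
```

```text
13.2833 [ 489.2 -150.    27.2] [-180.    -0.  -164.8] 16.305707043296817 [ -18.3   24.   112.1   -0.    43.9 -123.5]
w 8 6215 14.818602818044269 ((468.59039306640625, -155.96163940429688), (57.764244079589844, 70.73116302490234), 15.333108901977539)
t 8 28 14.054555947114068 ((450.3174133300781, -182.6788787841797), (12.357982635498047, 19.300811767578125), 0.3461604714393616)
```

Emit:
{"op": "send_rows", "data": {
  "steps": [
    [[0.03,-0.08,0,0,0],[0.05,-0.12,0,0,0],[0.05,-0.12,0,0,0],[0,0,0,0,0],[0,0,0,0,0]]
  ]
}}

```text
time_s: 13.8
ee_pos: [487.3, -163.7, 27.2]
ee_rot: [-180.0, -0.0, -165.1]
force: [-0.8, 0.7, 3.3]
gripper_width: 15.9
gripper_force: 15.0
```

```bash
python3 - <<'E'
from h import *
s=env.state(); print(s["time_s"],s["ee_pos"],s["ee_rot"],s["gripper_width"])
f=grab("wrist"); save(f,"w8.png")
E
```

```text
13.8 [ 487.33233242 -163.69032157   27.18895707] [-1.79994499e+02 -2.54515602e-02 -1.65096201e+02] 15.942805206405508
```

View pics/w8.png

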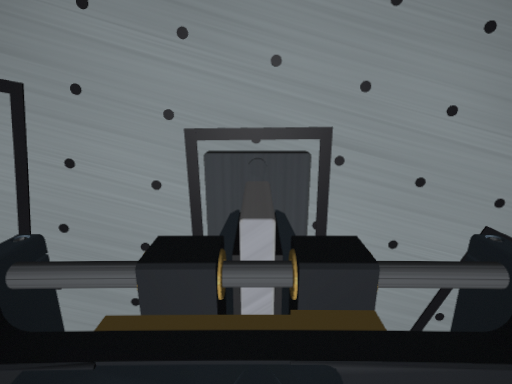

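The base sits square inside the outline: base at columns 205–310, tape inner edges at about 198–320. I'll open, rise and check.

Emit:
{"op": "send_rows", "data": {
  "steps": [
    [[0,0,0,0,0.5],[0,0,0,0,0.5],[0,0,0,0,0.5],[0,0,0,0,0.5],[0,0,0,0,0.5]]
  ]
}}

```text
time_s: 14.27
ee_pos: [487.6, -163.7, 27.0]
ee_rot: [-180.0, -0.0, -165.0]
force: [-0.5, -0.4, 0.8]
gripper_width: 44.6
gripper_force: 0.0
```

Emit:
{"op": "send_rows", "data": {
  "steps": [
    [[0,0,-0.4,0,0.5],[0,0,-0.8,0,0.5],[0,0,-0.9,0,0.5],[0,0,-0.9,0,0.5],[0,0,-0.9,0,0.5]]
  ]
}}

```text
time_s: 14.68
ee_pos: [487.2, -163.5, 184.7]
ee_rot: [-180.0, -0.0, -165.0]
force: [0.5, -0.4, -0.5]
gripper_width: 45.5
gripper_force: 0.0
```

Emit:
{"op": "send_rows", "data": {
  "steps": [
    [[0.5,0,0,0,0.5],[0.5,0,0,0,0.5],[0,0,0,0,0.5],[0,0,0,0,0.5]]
  ]
}}

```text
time_s: 15.02
ee_pos: [448.6, -174.0, 183.4]
ee_rot: [-180.0, 0.0, -165.1]
force: [-0.0, -0.5, 0.8]
gripper_width: 45.7
gripper_force: 0.0
```

```bash
python3 - <<'E'
from h import *
np.set_printoptions(precision=1,suppress=True)
s=env.state(); print(s["time_s"],s["ee_pos"],s["ee_rot"],s["gripper_width"])
f=grab("wrist"); t=grab("top"); save(f,"w9.png")
for n,K in (("w",cloud(f)),("t",cloud(t))):
    near=np.hypot(K[...,0]-487,K[...,1]+163)<75
    for lo,hi in((8,19),(74,95)):
        m=near&(K[...,2]>lo)&(K[...,2]<hi); m=cv2.morphologyEx(m.astype(np.uint8),cv2.MORPH_OPEN,np.ones((3,3)))>0
        if m.sum()>5: print(n,lo,m.sum(),np.median(K[m][:,2]),cv2.minAreaRect(K[m][:,:2].astype(np.float32)))
C=cloud(f); g=cv2.cvtColor(f["pixels"],cv2.COLOR_RGB2GRAY)
a=np.radians(15.3); X=np.array([np.cos(a),np.sin(a)]); Y=np.array([-X[1],X[0]]); d=C[...,:2]-[487.4,-163.4]; x=d@X;y=d@Y
m=(g<75)&(abs(C[...,2])<5)&(abs(x)<80)&(abs(y)<65)&((abs(x)>53)|(abs(y)>38))
R=cv2.minAreaRect(C[m][:,:2].astype(np.float32)); print("mark",m.sum(),R)
for nm,sel in(("x+",(x>53)&(abs(y)<30)),("x-",(x<-53)&(abs(y)<30)),("y+",(y>38)&(abs(x)<45)),("y-",(y<-38)&(abs(x)<45))):
    q=sel&m; print(nm,q.sum(),np.median((x if nm[0]=="x" else y)[q]))
X0=np.array([.5589,.8292]);Y0=np.array([-.8292,.5589])
T=cloud(t); gt=cv2.cvtColor(t["pixels"],cv2.COLOR_RGB2GRAY); u=T[...,:2]@X0; v=T[...,:2]@Y0
k=(gt<70)&(T[...,2]<60)&(T[...,2]>25)&(u>465)&(u<575)&(v>-400)&(v<-215)
print("driver",k.sum(),np.median(T[k][:,2]),np.percentile(u[k],[2,98]),np.percentile(v[k],[2,98]))
E
```

```text
15.0167 [ 448.6 -174.   183.4] [-180.     0.  -165.1] 45.65647918777551
w 8 3298 14.83511616285358 ((486.6963806152344, -164.36306762695312), (99.14984130859375, 71.25574493408203), 14.841265678405762)
w 74 985 84.6964187055309 ((486.6088562011719, -164.2801055908203), (63.43613815307617, 16.85367202758789), 14.604583740234375)
t 8 72 13.054657125829976 ((505.8471374511719, -134.29864501953125), (24.89470863342285, 31.193758010864258), 89.5018310546875)
t 74 29 83.04967217571402 ((506.6934814453125, -155.117431640625), (17.916423797607422, 12.38310432434082), 2.060995578765869)
mark 1624 ((488.719970703125, -164.5999755859375), (154.4097900390625, 120.41199493408203), 15.34461784362793)
x+ 158 60.49033342379441
x- 267 -60.98401880551208
y+ 325 45.94208589448146
y- 361 -45.60906500993919
driver 229 45.52620536436234 [506.9 530.8] [-382.2 -300.5]
```

View pics/w9.png

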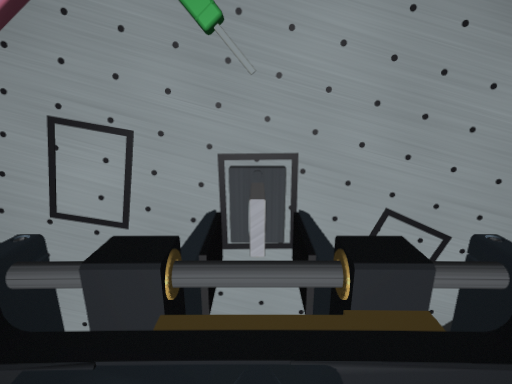

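The mount (base at about (258,205)) is centred in the outline to about 1 mm and 0.5°. The driver is in the drawer and the gripper is free, so I'm handing in.

```bash
python3 -c "
from workcell import env
print(env.job_done())"
```

```text
the job is handed in; nothing more can be done
None
```

The job is handed in: the driver lies flat in the drawer, the mount stands about 1 mm and 0.5° off the outline's centre and long side by the wrist camera, and the gripper has let go; the hand-in returned no verdict.

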